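# Find the empty scrap compartment and push its lid open

### The job

Two of the three compartments of the wooden scrap box are full, so their lids are blocked from below; the lid of the empty one rocks. Gently press the lids at their metal plates with a fingertip, one after another, to find the one that rocks, then push its front half down into the box as far as it goes, so that the lid is left wide open. Only press and push: do not force a blocked lid, do not pull a lid up by its back half, and leave everything else on the bench and in the tray where it is.

Things in the scene. Friction and masses are not known exactly. Their poses are not given: they have to be found in the camera images.
- scrap_box: wooden scrap box with three compartments side by side, fixed to the bench; 178 mm (its x) by 360 mm (its y) and 90 mm high, with a low tool tray 50 mm wide along its back (+x) side. Origin on the bench top under the middle of the lids' common pivot line, which runs along its y at 85 mm height; its -x side is the front, facing the robot.
- lid_left (a joint): left one of three identical see-saw lids, 150 x 100 (box y) x 10 mm, centred at box y = 116 mm, pivoted at its middle, flush with the rim. In rad: 0 shut, grows as the front half goes down; stop at 0.80. A blocked lid gives less than 0.06; the free one tips under 2 to 3 N at its metal plate and stays where it is left. Which is free varies and cannot be seen.
- lid_left_plate (a point): point on top of the left lid in the middle of its metal press plate (30 x 60 mm), 50 mm in front of the pivot line; moves with the lid. The compartment is open 77 mm in front of the pivot line and 104 mm wide, with 12 mm walls; its floor is 8 mm above the bench.
- lid_middle (a joint): middle one of three identical see-saw lids, 150 x 100 (box y) x 10 mm, centred at box y = 0 mm, pivoted at its middle, flush with the rim. In rad: 0 shut, grows as the front half goes down; stop at 0.80. A blocked lid gives less than 0.06; the free one tips under 2 to 3 N at its metal plate and stays where it is left. Which is free varies and cannot be seen.
- lid_middle_plate (a point): point on top of the middle lid in the middle of its metal press plate (30 x 60 mm), 50 mm in front of the pivot line; moves with the lid. The compartment is open 77 mm in front of the pivot line and 104 mm wide, with 12 mm walls; its floor is 8 mm above the bench.
- lid_right (a joint): right one of three identical see-saw lids, 150 x 100 (box y) x 10 mm, centred at box y = -116 mm, pivoted at its middle, flush with the rim. In rad: 0 shut, grows as the front half goes down; stop at 0.80. A blocked lid gives less than 0.06; the free one tips under 2 to 3 N at its metal plate and stays where it is left. Which is free varies and cannot be seen.
- lid_right_plate (a point): point on top of the right lid in the middle of its metal press plate (30 x 60 mm), 50 mm in front of the pivot line; moves with the lid. The compartment is open 77 mm in front of the pivot line and 104 mm wide, with 12 mm walls; its floor is 8 mm above the bench.
- stamp_a: turned wooden stamp, 29 x 29 x 58 mm, standing in the tray at the back of the box, left one; loose, leave alone. Origin at the centre of its underside.
- stamp_b: turned wooden stamp, 29 x 29 x 58 mm, standing in the tray, right one; loose, leave alone. Origin at the centre of its underside.
- jar_iron: red-brown screw-lid jar, 58 x 58 x 74 mm, on the bench left of the box; loose, leave alone. Origin at the centre of its underside.
- water_cup: white enamel cup, 69 x 69 x 79 mm, left of the box; loose, leave alone. Origin at the centre of its underside.
- water_bottle: clear plastic bottle, 62 x 62 x 195 mm, left of the box toward the back; loose, leave alone. Origin at the centre of its underside.
- jar_cobalt: blue screw-lid jar, 52 x 52 x 66 mm, right of the box; loose, leave alone. Origin at the centre of its underside.
- sanding_block: grey abrasive block, 59 x 82 x 26 mm, right of the box toward the front; loose, leave alone. Origin at the centre of its underside.

How it is judged:
On the way:
1. the free lid is found: it rocks under a pressing finger (over 0.08 rad) (((value of joint lid_left above 0.08 rad and contact force between the fingers and scrap_box above 0.3 N) or (value of joint lid_middle above 0.08 rad and contact force between the fingers and scrap_box above 0.3 N) or (value of joint lid_right above 0.08 rad and contact force between the fingers and scrap_box above 0.3 N))), for 0.05 s.
At the end, for the whole second after the job is handed in: one lid tipped open by more than 0.62 rad and still, the two others shut (below 0.12 rad) (((value of joint lid_left above 0.62 rad and velocity of joint lid_left below 0.05 rad/s and value of joint each of lid_middle, lid_right below 0.12 rad) or (value of joint lid_middle above 0.62 rad and velocity of joint lid_middle below 0.05 rad/s and value of joint each of lid_left, lid_right below 0.12 rad) or (value of joint lid_right above 0.62 rad and velocity of joint lid_right below 0.05 rad/s and value of joint each of lid_left, lid_middle below 0.12 rad))); the robot touches nothing.
It fails at once if the box or a lid is pressed with more than 50 N (a blocked lid forced) (contact force between the fingers and scrap_box above 50 N).
It fails at once if a tipped lid is handled at its raised back half instead of being pushed down (value of joint any of lid_left, lid_middle, lid_right above 0.3 rad and contact force between the fingers and scrap_box above 0.5 N and x of the grasp point in the frame of scrap_box above 0.03 m).
It fails at once if a stamp, jar, cup, bottle or block is pushed, lifted (more than 20 mm) or tipped (distance of any of stamp_a, stamp_b, jar_iron, water_cup, water_bottle, jar_cobalt, sanding_block from where it was at the start of the episode above 0.02 m or angle between any of stamp_a, stamp_b, jar_iron, water_cup, water_bottle, jar_cobalt, sanding_block's own z axis and vertical above 0.4 rad).
It also fails if it takes over 48 s, if anything falls off the work surface, if the arm or the gripper's body presses on something with over 40 N, if the wrist force passes 120 N, or if a joint passes its speed limit or range.

### The arm

A 6-joint arm with a two-finger parallel gripper is mounted at the origin on a cart in front of the work surface, level with it; the furniture and walls round the work are solid. World frame = base frame: x ahead of the robot, y to its left, z up, the work surface at z = 0. Lengths are in m, angles in rad, forces in N, time in s.
With the tool pointing down it reaches from about 0.25 to 0.775 m from the base axis. Payload 4 kg.
Tool frame: the origin (TCP) lies on the centre line of the jaws, within the pads' length; the fingertips stand 17 mm ahead of it and the grasp point (between the pads) lies 2 mm behind it; z points along the fingers, y is the line along which they close (so a half turn about z gives the same grasp; the last joint's range is limited). The gripper opens to 94 mm and grips with 3 to 60 N. Pads are 16 mm wide; open, the fingers measure 119 mm over their backs; the gripper's body (75 mm by 177 mm) begins 78 mm behind the grasp point.
Start: joints at [1.08, 0.087, 1.371, -0, 1.684, -0.103], TCP at [0.208, 0.509, 0.223] pointing down, gripper open.
Joint ranges: [-3.1, 3.1], [-0.76, 2.03], [0.27, 2.55], [-1.08, 4.22], [0.17, 2.65], [-2.57, 2.57]. Speed limits (rad/s): [2.79, 2.79, 3.14, 3.14, 3.14, 3.14].

### API

Orientations are given as [roll, pitch, yaw] about the fixed x, y, z axes, in that order (R = Rz(yaw) Ry(pitch) Rx(roll)).
In Python, from bench import robot gives the robot as it stands.
- The arm moves only by the tool servo_tool, never from a script. Its argument "plan" is a list of rows, each a list of 7 numbers: the shift along the tool's x, y, z normalised to -1 to 1, where 1 is 0.1 m, then the turn, a rotation vector about the tool's x, y, z normalised to -1 to 1, where 1 is pi/2 rad, then the finger opening in mm, from 0 to 94. In form: [[x, y, z, ax, ay, az, gripper], ...]. A call has 1 to 12 rows; each row is the pose to reach, as a shift and turn from the pose commanded when the call began, along the tool's axes at that moment; what a row does not reach only later rows make up. A row lasts 1/12 s, in which the tool goes at most 41.7 mm and 7.16 degrees, less where a joint would pass 70% of its speed; a pose out of reach is approached as far as the arm can. A call with a number of a shift or a turn outside -1 to 1 is refused whole. A call with a gripper value outside its range is refused whole. The fingers move at their own pace and stop on an object; the grip force is fixed at half the most. Time passes only in rows, so rows that repeat a pose let the fingers close. It gives the time, the measured TCP pose, the force, the opening and the grip force at its end, in the units of the state.
- robot.get_obs(): the state, without advancing time (a new reading comes with each control period).
- robot.snapshot(name): name is "side" or "top" or "wrist"; returns the picture (400x640x3 uint8, red, green, blue); there is no depth.
- robot.camera_params(name): a dict with "camera_matrix" (3x3 intrinsics, pixels), "rvec" (rotation vector, rad) and "tvec" (3), from world to camera coordinates, as OpenCV has them; the wrist camera has in their place "tool_from_camera" (4x4, takes a point from camera to tool coordinates, whose origin is the TCP and whose axes are the flange's). Camera axes: x right, y down, z forward; pixel columns grow to the right and rows downward; lengths in m; the calibration is good to about 2 mm. A picture is of the moment at which its call begins: read the wrist's pose just before it. camera_params takes no time and is no camera call.
- robot.close_job(): hands the job in; it is judged then, once.
Trained networks look in the newest picture that a camera, given by its name, has taken for a name from the list of things; names that differ only in an ending like _2 or _b are one class to them, and where a whole thing is asked for, a point or a joint stands for the part that bears it (a point fixed in the world has none). Each returns a list of dicts, best first, with "conf" (0 to 1); they miss things now and then, are a little off and sometimes report something else, mostly with a low value. They report only what shows in the picture. A call takes as long as a camera call.
- robot.find_in(thing, camera): "extent" ([centre column, centre row, width, height] in pixels, round what is visible of it).
The state is a dict: "time": time; "joint_positions": joint angles; "qvel": joint speeds; "joint_torque": joint torques, N m; "tool_pos": TCP position; "ee_rot": TCP orientation; "wrist_force": force on the tool from outside, world axes, zero at the start; "wrist_torque": the same for the moment, N m; "width": finger opening in m; "finger_force": force on a finger pad.
Only numpy, scipy, OpenCV 4.12 (cv2) and the standard library are available. Lean on these libraries where they do the work, as an engineer would, in place of code of your own. Each camera call takes 0.05 s, during which the arm holds its last target. There are 200 camera calls.

## Working session

There is one attempt and no reset: what is moved stays moved. The work goes in short steps, Python scripts to look and compute and a tool call to move; the robot and the scene stay as the last step left them, time stands still between calls to the robot, and variables do not carry over. Pictures are saved under pics/ and viewed, at most 10 in all, crops included, and the job is handed in when it is done.

Besides the shell and the picture viewer there is one more tool, called after "Call:" in YAML: its name, and indented under it one key for each argument. servo_tool: Moves the arm, as the interface text tells. Scaled input: -1 to 1 covers 0.1 m each way for a shift and pi/2 rad each way for a turn. Its arguments: {"type":"object","properties":{"plan":{"type":"array","items":{"type":"array","items":{"type":"number"}}}},"required":["plan"]}

```bash
mkdir -p pics
cat > h.py <<'E'
from bench import robot
import numpy as np, cv2
def ray(cam,u,v,z):
    p=robot.camera_params(cam);K=np.array(p["camera_matrix"]);R=cv2.Rodrigues(np.array(p["rvec"]))[0];t=np.array(p["tvec"]).ravel()
    c=-R.T@t;d=R.T@np.linalg.inv(K)@[u,v,1]
    return c+d*(z-c[2])/d[2]
def save(cam,n):
    im=robot.snapshot(cam);cv2.imwrite(f"pics/{n}.png",np.ascontiguousarray(im[:,:,::-1]));return im
E
python3 - <<'E'
from h import *
save("top","t1");save("side","s1")
for n in ["scrap_box","lid_left_plate","lid_middle_plate","lid_right_plate","stamp_a"]:
    for d in robot.find_in(n,"top")[:3]:
        e=d["extent"];print(n,round(d["conf"],2),np.round(e),ray("top",e[0],e[1],.09).round(3))
o=robot.get_obs();print(o["time"],o["tool_pos"],o["ee_rot"],o["wrist_force"])
E
```

```text
scrap_box 0.89 [336. 192.  97.  66.] [ 0.543 -0.091  0.09 ]
lid_left_plate 0.75 [305. 202.  29.  41.] [0.504 0.023 0.09 ]
lid_middle_plate 0.7 [334. 196.  24.  48.] [ 0.529 -0.084  0.09 ]
lid_right_plate 0.76 [365. 193.  32.  44.] [ 0.542 -0.201  0.09 ]
stamp_a 0.25 [209. 212.  18.  13.] [0.459 0.385 0.09 ]
0.35 [0.20794048 0.50907424 0.22222126] [-3.14114375e+00 -5.29262682e-05  2.75379936e+00] [-1.34639691  0.14836111  0.96084256]
```

View pics/t1.png

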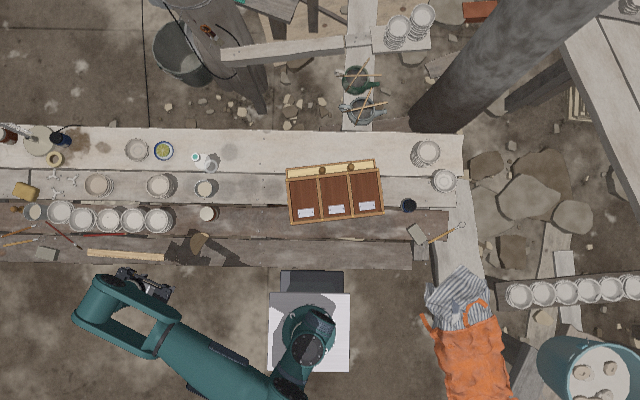

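View pics/s1.png

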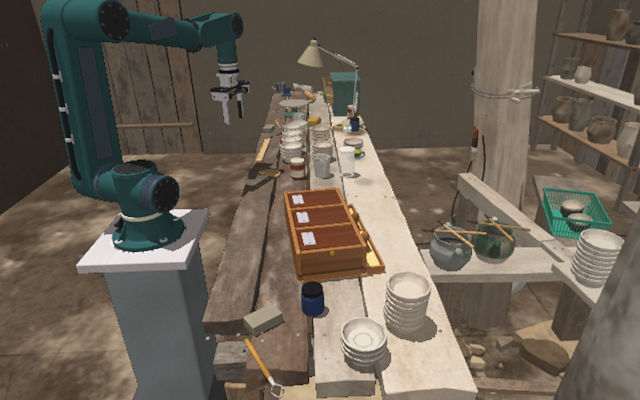

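The top view shows the box with its white plates near (306,213), (336,210) and (367,206). It is turned a few degrees, and the stamps are in the tray at the back. Next I'll get the exact plate centroids.

Run:
```python
from h import *
from scipy.spatial.transform import Rotation as Ro
def pts(cam,seeds,n):
    im=cv2.imread(f"pics/{n}.png").astype(int);m=(im.min(2)>150).astype(np.uint8)
    k,l,s,c=cv2.connectedComponentsWithStats(m)
    for u,v in seeds:
        i=min((i for i in range(1,k) if s[i,4]>20),key=lambda i:np.hypot(*(c[i]-[u,v])))
        print(cam,c[i].round(1),s[i],ray(cam,*c[i],.09).round(4))
pts("top",[(306,213),(336,210),(367,206)],"t1")
pts("side",[(297,200),(302,217),(308,238)],"s1")
o=robot.get_obs();print(Ro.from_euler("xyz",o["ee_rot"]).as_matrix().round(3))
```

```text
top [305.7 212.5] [298 208  16  10 121] [0.4626 0.0208 0.09  ]
top [336.1 209.1] [329 205  16   9 121] [ 0.4779 -0.0938  0.09  ]
top [366.7 205.4] [359 201  16  10 120] [ 0.4939 -0.2091  0.09  ]
side [297.3 199.1] [292 195  12   9  82] [0.4595 0.0154 0.09  ]
side [302.1 217. ] [296 212  13  11 108] [ 0.4752 -0.0998  0.09  ]
side [307.8 238.1] [301 232  15  13 143] [ 0.491  -0.2137  0.09  ]
[[-0.926  0.378 -0.   ]
 [ 0.378  0.926 -0.   ]
 [ 0.    -0.    -1.   ]]
```

Plates at about L (0.461, 0.018), M (0.477, -0.097) and R (0.493, -0.211). Their 116 mm spacing matches, and the box yaw is about 7.8°. I'll close the gripper, align it with the box and travel to the left lid.

Call:
servo_tool:
  plan:
    - [-0.35,-0.28,0,0,0,-0.07,0]
    - [-0.7,-0.57,0,0,0,-0.14,0]
    - [-1,-0.85,0,0,0,-0.21,0]
    - [-1,-0.85,0,0,0,-0.28,0]
    - [-1,-0.85,0,0,0,-0.333,0]
    - [-1,-0.85,0,0,0,-0.333,0]

```text
time: 0.85
tool_pos: [0.269, 0.3919, 0.2228]
ee_rot: [3.141, 0.001, -3.007]
wrist_force: [0.1, -0.2, -0.4]
width: 0.0577
finger_force: 0.0
```

Call:
servo_tool:
  plan:
    - [-0.12,-0.33,0,0,0,0,0]
    - [-0.24,-0.66,0,0,0,0,0]
    - [-0.36,-1,0,0,0,0,0]

```text
time: 1.1
tool_pos: [0.3176, 0.2981, 0.2224]
ee_rot: [3.141, 0.0, -3.006]
wrist_force: [0.4, -0.3, -0.2]
width: 0.0371
finger_force: 0.0
```

Call:
servo_tool:
  plan:
    - [-0.12,-0.33,0,0,0,0,0]
    - [-0.24,-0.66,0,0,0,0,0]
    - [-0.36,-1,0,0,0,0,0]

```text
time: 1.35
tool_pos: [0.3671, 0.2033, 0.2226]
ee_rot: [3.141, 0.001, -3.007]
wrist_force: [0.6, 0.1, -0.3]
width: 0.0172
finger_force: 0.0
```

Call:
servo_tool:
  plan:
    - [-0.12,-0.33,0,0,0,0,0]
    - [-0.24,-0.66,0,0,0,0,0]
    - [-0.36,-1,0,0,0,0,0]

```text
time: 1.6
tool_pos: [0.4165, 0.1089, 0.2227]
ee_rot: [3.141, 0.001, -3.008]
wrist_force: [0.4, 0.1, -0.4]
width: 0.0006
finger_force: 0.0
```

Call:
servo_tool:
  plan:
    - [-0.12,-0.33,0.2,0,0,0,0]
    - [-0.24,-0.66,0.5,0,0,0,0]
    - [-0.34,-0.97,0.8,0,0,0,0]
    - [-0.34,-0.97,0.8,0,0,0,0]
    - [-0.34,-0.97,0.8,0,0,0,0]

```text
time: 2.02
tool_pos: [0.4615, 0.0176, 0.1397]
ee_rot: [3.14, -0.006, -3.011]
wrist_force: [1.0, -0.3, 0.5]
width: 0.0002
finger_force: 0.0
```

Call:
servo_tool:
  plan:
    - [0,0,0.12,0,0,0,0]
    - [0,0,0.24,0,0,0,0]
    - [0,0,0.28,0,0,0,0]
    - [0,0,0.28,0,0,0,0]
    - [0,0,0.28,0,0,0,0]

```text
time: 2.43
tool_pos: [0.4629, 0.0195, 0.1154]
ee_rot: [3.142, 0.002, -3.005]
wrist_force: [0.7, 1.1, 0.8]
width: 0.0003
finger_force: 0.0
```

Run:
```python
from h import *
save("wrist","w1");o=robot.get_obs();print(o["time"],o["tool_pos"],o["wrist_force"])
```

```text
2.4833 [0.46318566 0.01931593 0.11567366] [-0.53652731  0.22801803  0.93466348]
```

View pics/w1.png

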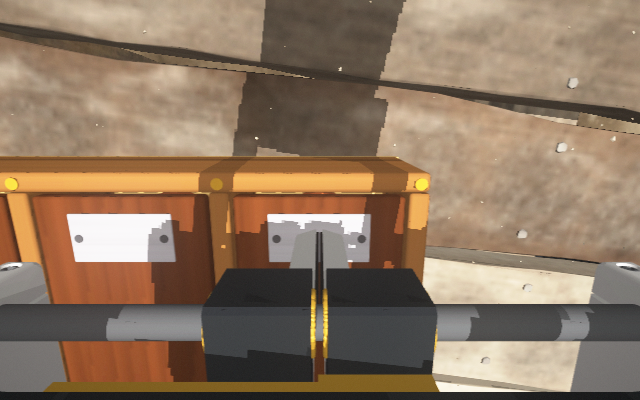

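The wrist view shows the closed fingertips (320,235) centred on the left plate (319,238). Now a gentle press.

Call:
servo_tool:
  plan:
    - [0,0,0.03,0,0,0,0]
    - [0,0,0.06,0,0,0,0]
    - [0,0,0.08,0,0,0,0]
    - [0,0,0.08,0,0,0,0]

```text
time: 2.82
tool_pos: [0.4628, 0.0185, 0.1064]
ee_rot: [3.141, 0.0, -3.006]
wrist_force: [-0.3, 0.3, 0.1]
width: 0.0002
finger_force: 0.0
```

Call:
servo_tool:
  plan:
    - [0,0,0.01,0,0,0,0]
    - [0,0,0.02,0,0,0,0]
    - [0,0,0.02,0,0,0,0]

```text
time: 3.07
tool_pos: [0.4627, 0.0185, 0.1046]
ee_rot: [3.141, 0.0, -3.006]
wrist_force: [0.3, -0.2, 1.8]
width: 0.0003
finger_force: 1.1
```

Call:
servo_tool:
  plan:
    - [0,0,0.01,0,0,0,0]
    - [0,0,0.02,0,0,0,0]
    - [0,0,0.02,0,0,0,0]

```text
time: 3.32
tool_pos: [0.4626, 0.0185, 0.1023]
ee_rot: [3.141, -0.0, -3.006]
wrist_force: [-1.0, -0.4, 1.9]
width: 0.0004
finger_force: 1.1
```

Call:
servo_tool:
  plan:
    - [0,0,0.01,0,0,0,0]
    - [0,0,0.02,0,0,0,0]
    - [0,0,0.02,0,0,0,0]

```text
time: 3.57
tool_pos: [0.4627, 0.0185, 0.1002]
ee_rot: [3.142, -0.0, -3.006]
wrist_force: [-0.8, 0.5, 1.5]
width: 0.001
finger_force: 1.0
```

It has given 5 mm under about 2 N, so this lid looks free. I'll go on pressing and watch the force.

Call:
servo_tool:
  plan:
    - [0,0,0.02,0,0,0,0]
    - [0,0,0.04,0,0,0,0]
    - [0,0,0.06,0,0,0,0]
    - [0,0,0.06,0,0,0,0]

```text
time: 3.9
tool_pos: [0.463, 0.0184, 0.0942]
ee_rot: [-3.142, 0.001, -3.006]
wrist_force: [-0.8, 1.1, 1.5]
width: 0.0002
finger_force: 0.7
```

Call:
servo_tool:
  plan:
    - [0,0,0.03,0,0,0,0]
    - [0,0,0.06,0,0,0,0]
    - [0,0,0.1,0,0,0,0]
    - [0,0,0.1,0,0,0,0]

```text
time: 4.23
tool_pos: [0.4621, 0.0183, 0.0834]
ee_rot: [3.142, -0.002, -3.006]
wrist_force: [-0.2, 0.0, 2.0]
width: 0.0001
finger_force: 0.6
```

Call:
servo_tool:
  plan:
    - [0,0,0.03,0,0,0,0]
    - [0,0,0.06,0,0,0,0]
    - [0,0,0.09,0,0,0,0]
    - [0,0,0.1,0,0,0,0]
    - [0,0,0.1,0,0,0,0]

```text
time: 4.65
tool_pos: [0.462, 0.0184, 0.0737]
ee_rot: [3.141, -0.002, -3.006]
wrist_force: [0.2, 0.4, 0.9]
width: 0.0004
finger_force: 0.5
```

Call:
servo_tool:
  plan:
    - [0,0,0.01,0,0,0,0]
    - [0,0,0.02,0,0,0,0]
    - [0,0,0.02,0,0,0,0]

```text
time: 4.9
tool_pos: [0.4626, 0.0185, 0.0723]
ee_rot: [3.141, -0.0, -3.006]
wrist_force: [-0.4, -0.3, 0.9]
width: 0.0007
finger_force: 0.7
```

Call:
servo_tool:
  plan:
    - [0,0,0.01,0,0,0,0]
    - [0,0,0.02,0,0,0,0]
    - [0,0,0.02,0,0,0,0]

```text
time: 5.15
tool_pos: [0.4626, 0.0185, 0.0703]
ee_rot: [3.142, -0.0, -3.006]
wrist_force: [-0.1, -0.5, 1.8]
width: 0.0004
finger_force: 0.7
```

Run:
```python
from h import *
im=save("side","s2");cv2.imwrite("pics/s2c.png",cv2.resize(np.ascontiguousarray(im[150:300,230:430,::-1]),None,fx=4,fy=4))
```

```text
(no output)
```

View pics/s2c.png

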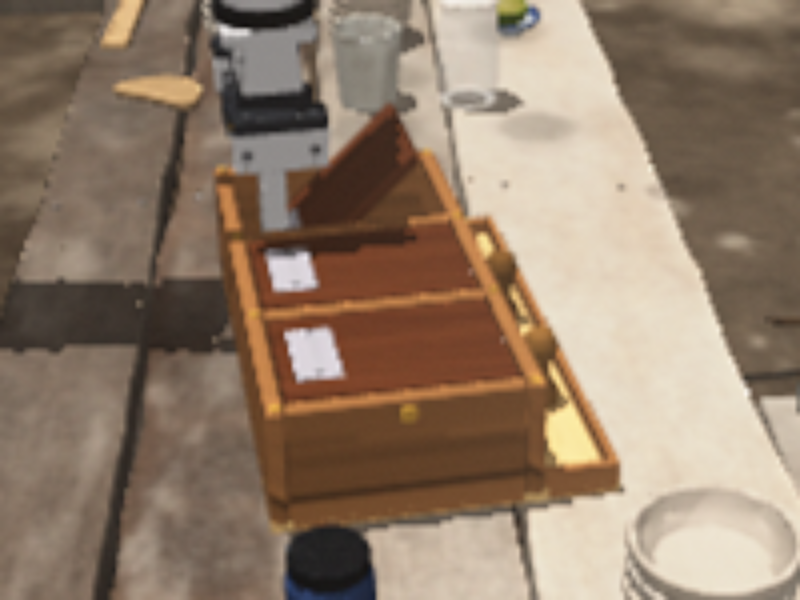

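The left lid's back half is raised steeply (crop ~(355,160)) and the other two lids are shut. I'll push on to the stop in small steps.

Call:
servo_tool:
  plan:
    - [0,0,0.01,0,0,0,0]
    - [0,0,0.02,0,0,0,0]
    - [0,0,0.02,0,0,0,0]

```text
time: 5.45
tool_pos: [0.4625, 0.0185, 0.0682]
ee_rot: [3.142, -0.0, -3.006]
wrist_force: [-0.0, -0.6, 1.6]
width: 0.0004
finger_force: 0.7
```

Call:
servo_tool:
  plan:
    - [0,0,0.01,0,0,0,0]
    - [0,0,0.015,0,0,0,0]
    - [0,0,0.015,0,0,0,0]

```text
time: 5.7
tool_pos: [0.4629, 0.0185, 0.0675]
ee_rot: [-3.142, 0.0, -3.006]
wrist_force: [-2.0, 0.1, 5.2]
width: 0.0004
finger_force: 2.3
```

The force has risen to 5 N with -x, so the lid is at its stop. I'll withdraw straight up.

Call:
servo_tool:
  plan:
    - [0,0,-0.05,0,0,0,0]
    - [0,0,-0.2,0,0,0,0]
    - [0,0,-0.5,0,0,0,0]
    - [0,0,-0.8,0,0,0,0]
    - [0,0,-1,0,0,0,0]
    - [0,0,-1,0,0,0,0]
    - [0,0,-1,0,0,0,0]
    - [0,0,-1,0,0,0,0]

```text
time: 6.37
tool_pos: [0.4618, 0.0185, 0.1654]
ee_rot: [3.141, -0.002, -3.006]
wrist_force: [0.1, 0.5, -0.3]
width: 0.0008
finger_force: 0.0
```

Call:
servo_tool:
  plan:
    - [0.3,0,-0.2,0,0,0,0]
    - [0.6,0,-0.4,0,0,0,0]
    - [0.8,0,-0.5,0,0,0,0]
    - [0.8,0,-0.5,0,0,0,0]
    - [0.8,0,-0.5,0,0,0,0]

```text
time: 6.78
tool_pos: [0.383, 0.0077, 0.2159]
ee_rot: [3.141, -0.0, -3.007]
wrist_force: [0.1, -0.5, -0.2]
width: 0.0004
finger_force: 0.0
```

Run:
```python
from h import *
im=save("side","s3");cv2.imwrite("pics/s3c.png",cv2.resize(np.ascontiguousarray(im[150:300,230:430,::-1]),None,fx=4,fy=4))
```

```text
(no output)
```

View pics/s3c.png

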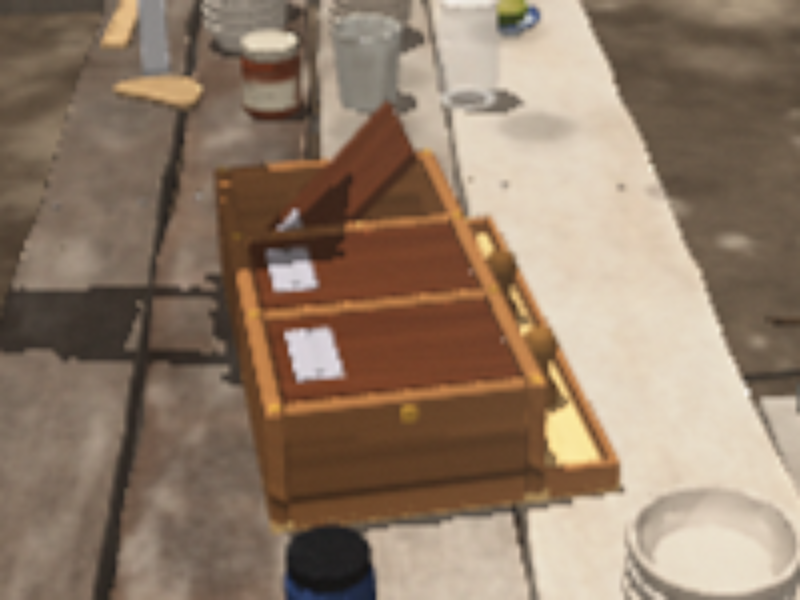

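The left lid stays wide open at about 45° (crop ~(355,160)). The other two are shut, the arm is clear, and the jars and stamps I can see haven't moved.

```bash
python3 -c "
from bench import robot
print(robot.close_job())"
```

```text
the job is handed in; nothing more can be done
None
```

The left lid was the free one: it rocked at about 2 N, I pushed it down to its stop and it stayed wide open. The other two lids were never pressed because the first one rocked, and the job is handed in.

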